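# Shut the rinse-water valve under the sliding cover

### The arm

A 7-joint arm with a two-finger parallel gripper is mounted at the origin on the work surface. World frame = base frame: x ahead of the robot, y to its left, z up, the work surface at z = 0. Lengths are in m, angles in rad, forces in N, time in s.
With the tool pointing down it reaches from about 0.425 to 0.875 m from the base axis. Payload 4.7 kg.
Tool frame: the origin (TCP) lies on the centre line of the jaws, within the pads' length; the fingertips stand 8 mm ahead of it and the grasp point (between the pads) lies 11 mm behind it; z points along the fingers, y is the direction in which the jaws open and shut (so a half turn about z gives the same grasp; the last joint's range is limited). The gripper opens to 87 mm and grips with 3 to 60 N. Pads are 19 mm wide; open, the fingers measure 117 mm over their backs; the gripper's body (75 mm by 190 mm) begins 51 mm behind the grasp point.
Start: joints at [1.256, 0.321, -0.07, 1.45, 0.023, 1.371, -0.057], TCP at [0.21, -0.615, 0.231] pointing down, gripper open.
Joint ranges: [-2.86, 2.86], [-0.3, 2.09], [-1.38, 1.24], [0.06, 2.45], [-1.56, 4.7], [0.09, 2.05], [-2.69, 2.69]. Speed limits (rad/s): [2.57, 2.57, 3.14, 3.14, 3.14, 3.14, 3.14].

### API

Orientations are given as a rotation vector (axis times angle).
In Python, from bench import ctrl, cams, workorder gives the robot as it stands. The module is installed in compiled form; this text tells all that it offers.
- The arm moves only by the tool carry_out, never from a script. Its argument "rows" is a list of rows, each an object with "offset": the shift along the tool's x, y, z in m, a list of three; "rot": the turn, a rotation vector about the tool's x, y, z in degrees, a list of three; "gripper": the opening, from 0 (shut) to 1 (fully open). In form: [{"offset": [dx, dy, dz], "rot": [rx, ry, rz], "gripper": gripper}, ...]. A call has 1 to 10 rows; each row shifts and turns the commanded pose from where the row before left it, along the tool's axes as they then stand; what a row does not reach is not made up. A row lasts 1/8 s, in which the tool goes at most 62.5 mm and 10.7 degrees, less where a joint would pass 70% of its speed; a pose out of reach is approached as far as the arm can. A call is refused whole if a number of a shift passes 0.0625 or a number of a turn 10.7, either way. A call with a gripper value outside its range is refused whole. The fingers move at their own pace and stop on an object; "grip_force" is the grip in N (left out, the last holds). Time passes only in rows, so rows that do not move let the fingers close. It gives the time, the measured TCP pose, the force and the opening at its end, in the units of the state.
- ctrl.get_state(): the state, without advancing time (a new reading comes with each control period).
- cams.get_image(name): name is "scene" or "side" or "wrist"; returns a dict with "img" (400x640x3 uint8, red, green, blue), "vfov" (degrees; the focal length in pixels is half the picture's height over the tangent of half this angle, whatever the lens; pixels are square), "cx", "cy" (the principal point, pixels), "R" (3x3) and "t" (3): a world point X has camera coordinates R X + t. Camera axes: x right, y down, z forward; pixel columns grow to the right and rows downward; lengths in m; the calibration is good to about 2 mm. A picture is of the moment at which its call begins. There is no depth.
- workorder.close_job(): hands the job in, once; it reports no verdict.
The state is a dict: "time": time; "joint_positions": joint angles; "qd": joint speeds; "joint_torque": joint torques, N m; "position": TCP position; "tool_rot": TCP orientation; "ft_force": force on the tool from outside, world axes, zero at the start; "torque": the same for the moment, N m; "grip_width": opening from 0.0 (shut) to 1.0 (fully open).
Only numpy, scipy, OpenCV 4.12 (cv2) and the standard library are available. Lean on these libraries where they do the work, as an engineer would, in place of code of your own. Each camera call takes 0.05 s, during which the arm holds its last target.

### The job

The rinse water at the print table has been left on. Push the blue cover of the grey valve box along by its upright bar, off the valves and all the way to the stop at the other end of the box; then push the red valve handle clockwise (seen from above) until it is fully shut, square across its pipe. Only push: lift nothing, leave the cover flat on the box, and leave the black handle and everything standing around the box where they are.

Things in the scene. Friction and masses are not known exactly. Their poses are not given: they have to be found in the camera images.
- valve_box: grey metal box fixed to the table, 170 x 510 mm, long along its own y; origin at the centre of its underside (z 0). Its +x side (with two brass hose tails) faces away from the robot. Rims 74 mm high along both long sides carry the cover between aluminium guide ridges, whose tops and the end walls' tops are 86 mm high. The half at y 0 to +245 mm is the open-topped bay with two valves (inside width x -69 to +69 mm); the half at y -245 to 0 is a closed deck where the cover parks
- cover: blue flat cover, 155 x 240 x 6 mm, about 0.4 kg, lying loose on the rims (underside 74 mm above the table) over the bay; origin at the centre of its underside, axes as those of the box. It slides freely (a few newtons) along the box's y; at the end of its way, stopped by the box's -y end wall, its origin is at y = -125 mm in the box's frame and the bay is open
- cover_bar (a point): centre of the cover's upright aluminium push bar: 110 mm along x, 12 mm thick along y, standing 24 mm above the cover's upper face (80 to 104 mm above the table); this point is 92 mm above the table
- red_axis (a point): point on the upright turning axis of the valve with the red handle (the marked valve, to be shut), at mid-height of the handle, 55 mm above the table. It sits 30 mm to +x of the box's midline and 60 or 165 mm to +y of its centre (the two valves may be either way round)
- red_tip (a point): point on the red handle 55 mm out from its turning axis, at mid-height (55 mm above the table). The handle is a level bar 14 mm wide and 14 mm high (48 to 62 mm above the table) that ends 68 mm from the axis; the valve's brass neck, 24 mm across, stands below the axis and a copper pipe, its top 32 mm high, runs along x beneath
- red_handle (a joint): angle of the red handle: 0 = open, handle along the pipe pointing to the box's -x; grows clockwise seen from above; 1.571 = fully shut against its stop, handle across the pipe pointing to the box's +y. Stiff (about 0.12 N m), stays where it is left
- black_axis (a point): point on the upright turning axis of the valve with the black handle (the other valve, to be left alone), at mid-height of the handle, 55 mm above the table. It sits 30 mm to +x of the box's midline and 60 or 165 mm to +y of its centre (the two valves may be either way round)
- black_tip (a point): point on the black handle 55 mm out from its turning axis, at mid-height (55 mm above the table). The handle is a level bar 14 mm wide and 14 mm high (48 to 62 mm above the table) that ends 68 mm from the axis; the valve's brass neck, 24 mm across, stands below the axis and a copper pipe, its top 32 mm high, runs along x beneath
- black_handle (a joint): angle of the black handle: 0 = open, handle along the pipe pointing to the box's -x; grows clockwise seen from above; 1.571 = fully shut against its stop, handle across the pipe pointing to the box's +y. Stiff (about 0.12 N m), stays where it is left
- amber_bottle_mid (a point): amber glass bottle with white cap, 44 mm diameter, 95 mm tall, behind the box, loose; point at half its height on its axis; bystander
- jar_mid (a point): glass jar with steel lid, 60 mm diameter, 65 mm tall, in front of the box, loose; point at half its height on its axis; bystander
- bowl_mid (a point): glass bowl, 100 mm across, 45 mm tall, behind the box, loose; point at half its height on its axis; bystander
- weight_mid (a point): brass paperweight, 48 mm diameter, 45 mm tall, in front of the box, loose; point at half its height on its axis; bystander
- brush_mid (a point): paint brush 180 mm long, lying in front of the box, loose; point at half its height, mid-length; bystander
- cup_mid (a point): white ceramic cup, 72 mm diameter, 80 mm tall, behind the box, loose; point at half its height on its axis; bystander

How it is judged:
On the way, in this order (a step that is already met when the one before it is completed fails the run):
1. the cover is slid to within 13 mm of the end stop, clear of the valves (y of cover in the frame of valve_box below -0.112 m), for 0.2 s.
2. the red handle is pushed shut (value of joint red_handle above 1.48 rad), for 0.2 s.
At the end, for the whole second after the job is handed in: The cover lies flat on its rims within 13 mm of the end stop and at rest, the red handle is within 0.09 rad (5 degrees) of fully shut, the black handle's tip is within 15 mm and every bystander within 25 mm of where it began (y of cover in the frame of valve_box below -0.112 m and value of joint red_handle above 1.48 rad and z of cover in the frame of valve_box below 0.079 m and angle between cover's own z axis and vertical below 0.05 rad and linear speed of cover below 0.01 m/s and distance of black_tip from where it was at the start of the episode below 0.015 m and distance of each of amber_bottle_mid, jar_mid, bowl_mid, weight_mid, brush_mid, cup_mid from where it was at the start of the episode below 0.025 m); the robot touches nothing.
It fails at once if the cover is lifted or tipped off its rims instead of slid (z of cover in the frame of valve_box above 0.086 m or angle between cover's own z axis and vertical above 0.15 rad).
It fails at once if the black handle is moved more than 15 mm (distance of black_tip from where it was at the start of the episode above 0.015 m).
It fails at once if a bystander is moved more than 25 mm, or lifted (distance of any of amber_bottle_mid, jar_mid, bowl_mid, weight_mid, brush_mid, cup_mid from where it was at the start of the episode above 0.025 m).
It also fails if it takes over 50 s, if anything falls off the work surface, if the arm or the gripper's body presses on something with over 40 N, if the wrist force passes 120 N, or if a joint passes its speed limit or range.

## Working session

There is one attempt and no reset: what is moved stays moved. The work goes in short steps, Python scripts to look and compute and a tool call to move; the robot and the scene stay as the last step left them, time stands still between calls to the robot, and variables do not carry over. Pictures are saved under pics/ and viewed, and the job is handed in when it is done.

Besides the shell and the picture viewer there is one more tool, called after "Request:" as name(argument=value, ...), one argument or row to a line, values as JSON. carry_out: Moves the arm, as the interface text tells. Its arguments: {"type":"object","properties":{"rows":{"type":"array"},"grip_force":{"type":"number"}},"required":["rows"]}

```bash
mkdir -p pics; python3 - <<'E'
from bench import ctrl,cams
import cv2,numpy as np
np.set_printoptions(precision=4,suppress=True)
s=ctrl.get_state()
for k,v in s.items(): print(k,v)
for n in ["scene","side","wrist"]:
    d=cams.get_image(n); cv2.imwrite(f"pics/{n}0.png",d["img"][:,:,::-1]); print(n,d["vfov"],d["cx"],d["cy"],d["R"],d["t"])
    np.savez(f"{n}0.npz",**d)
E
```

```text
time 0.0
joint_positions [ 1.2561  0.3218 -0.0701  1.4517  0.0226  1.3708 -0.0569]
qd [-0.001  -0.0005  0.0003 -0.0004 -0.0008  0.0002  0.0008]
joint_torque [ -0.0001 -49.1287  -0.404  -31.2533  -0.0639   0.0441   0.0002]
position [ 0.2096 -0.6147  0.2295]
tool_rot [-3.0974 -0.5138  0.0007]
ft_force [ 0.525   0.3467 -0.2737]
torque [0.0334 0.0225 0.0596]
grip_width 1.0046935898214648
scene 44.89961482624227 317.20457999164444 200.0671506593132 [[-0.039   0.9992  0.0096]
 [ 0.6608  0.033  -0.7498]
 [-0.7495 -0.0229 -0.6616]] [ 0.0245 -0.3391  1.4237]
side 45.08686716129365 314.766136424179 209.03391166041195 [[-0.9648 -0.2621 -0.0229]
 [-0.1257  0.5357 -0.835 ]
 [ 0.2311 -0.8027 -0.5498]] [0.5424 0.148  0.7994]
wrist 70.45841514855897 320.555483135565 198.91710633941966 [[ 0.3237 -0.9462 -0.0003]
 [-0.9033 -0.3091  0.2974]
 [-0.2815 -0.096  -0.9547]] [-0.6514 -0.0368  0.3911]
```

View pics/scene0.png

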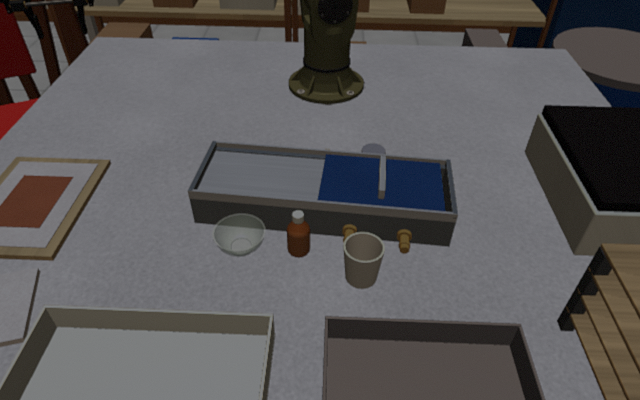

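View pics/side0.png

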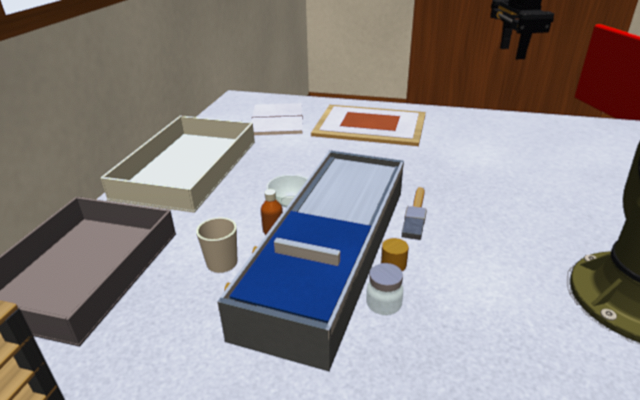

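View pics/wrist0.png

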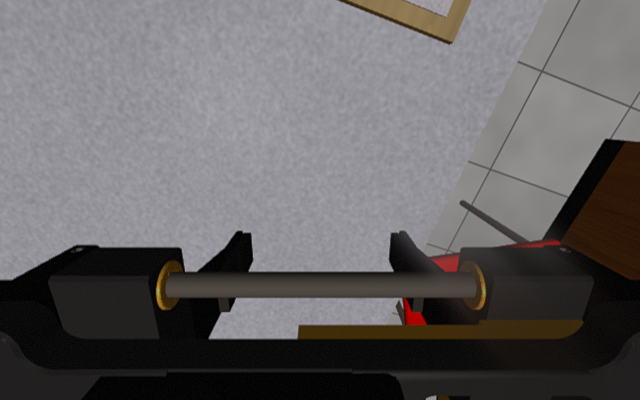

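The scene view shows the box at about columns 192-455, rows 145-240, with the cover on its +y half and the bar at about (382,175). The side view shows the bar at about (307,251). Next I enlarge both to pick corners.

```bash
python3 - <<'E'
import cv2,numpy as np
a=np.load("scene0.npz")["img"][:,:,::-1]
b=np.load("side0.npz")["img"][:,:,::-1]
def crop(im,x0,y0,x1,y1,s,name):
    c=cv2.resize(im[y0:y1,x0:x1],None,fx=s,fy=s,interpolation=cv2.INTER_CUBIC)
    c=np.clip(c.astype(float)*1.6,0,255).astype(np.uint8)
    for x in range((x0+19)//20*20,x1,20): cv2.line(c,((x-x0)*s,0),((x-x0)*s,6),(0,255,255),1); cv2.putText(c,str(x),((x-x0)*s,16),0,.35,(0,0,255))
    for y in range((y0+19)//20*20,y1,20): cv2.line(c,(0,(y-y0)*s),(6,(y-y0)*s),(0,255,255),1); cv2.putText(c,str(y),(8,(y-y0)*s+4),0,.35,(0,0,255))
    cv2.imwrite(name,c)
crop(a,180,130,470,290,2,"pics/sc_a.png")
crop(a,180,130,330,250,5,"pics/sc_b.png");crop(a,310,130,460,250,5,"pics/sc_c.png")
crop(b,210,210,360,330,5,"pics/sd_b.png");crop(b,220,140,420,290,4,"pics/sd_c.png");crop(b,210,240,360,360,5,"pics/sd_d.png")
E
```

```text
(no output)
```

View pics/sc_b.png

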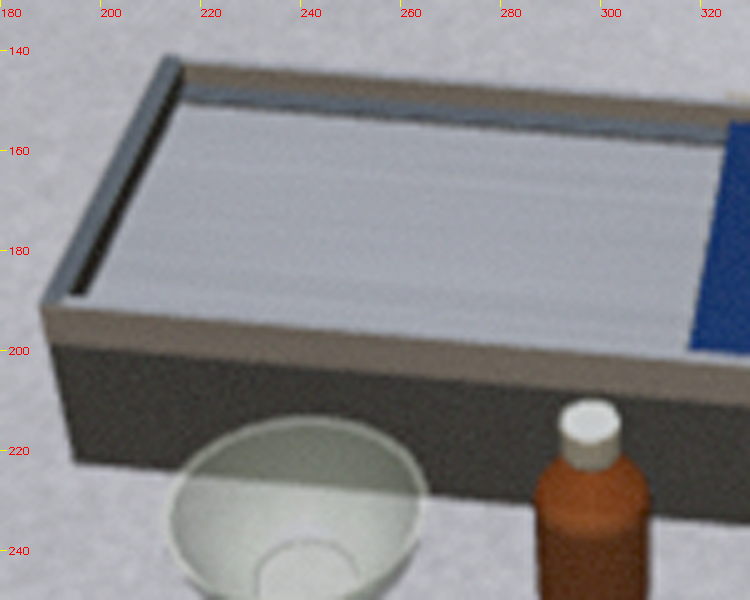

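View pics/sc_c.png

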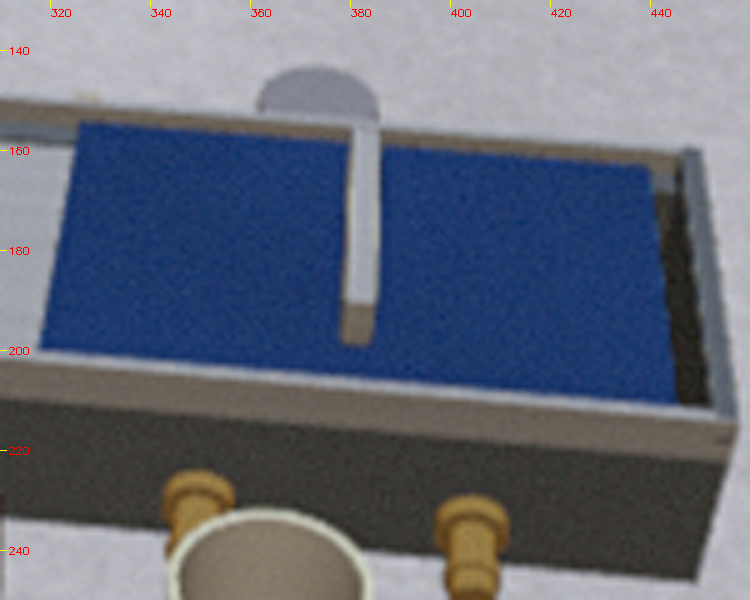

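View pics/sd_c.png

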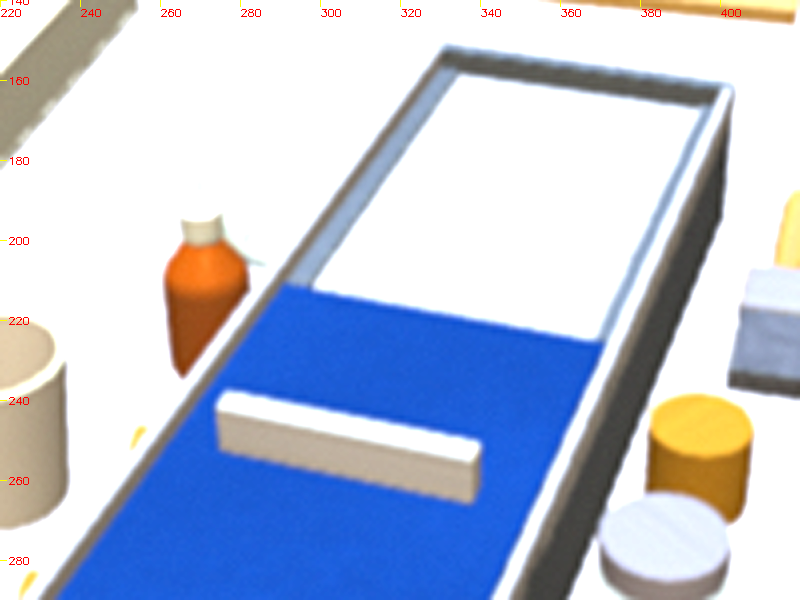

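View pics/sd_d.png

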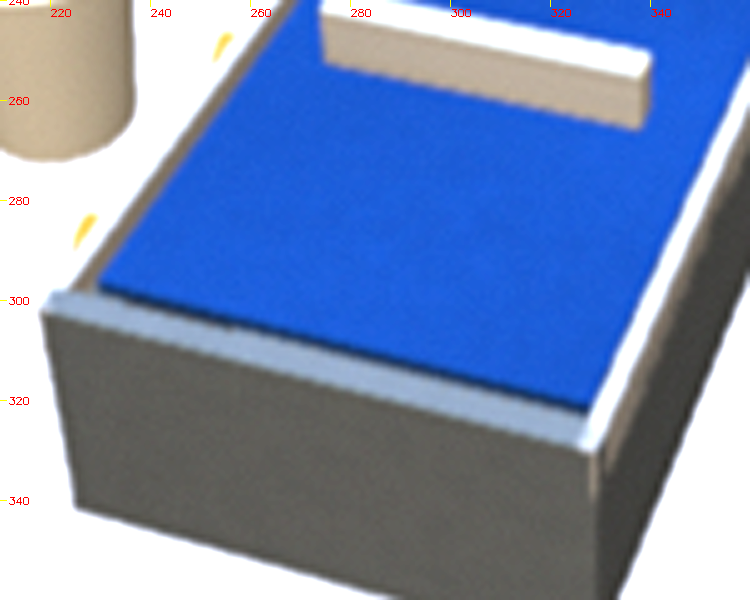

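```bash
cat > h.py <<'E'
import numpy as np,cv2
from scipy.optimize import least_squares
np.set_printoptions(precision=4,suppress=True)
def proj(d,X):
    X=np.atleast_2d(X); f=200/np.tan(np.radians(float(d["vfov"]))/2)
    c=X@d["R"].T+d["t"]; return np.c_[f*c[:,0]/c[:,2]+d["cx"],f*c[:,1]/c[:,2]+d["cy"]]
def back(d,u,v,z):
    f=200/np.tan(np.radians(float(d["vfov"]))/2)
    r=d["R"].T@np.array([(u-d["cx"])/f,(v-d["cy"])/f,1]); o=-d["R"].T@d["t"]
    return o+r*(z-o[2])/r[2]
def b2w(p,P):
    c,s=np.cos(p[2]),np.sin(p[2]); P=np.atleast_2d(P)
    return np.c_[p[0]+c*P[:,0]-s*P[:,1],p[1]+s*P[:,0]+c*P[:,1],P[:,2]]
def w2b(p,P):
    c,s=np.cos(p[2]),np.sin(p[2]); P=np.atleast_2d(P)-[p[0],p[1],0]
    return np.c_[c*P[:,0]+s*P[:,1],-s*P[:,0]+c*P[:,1],P[:,2]]
E
python3 - <<'E'
from h import *
sc=np.load("scene0.npz");sd=np.load("side0.npz")
x,y=.085,.255
box=[(sc,-x,-y,.086,213,141),(sc,x,-y,.086,188,190.6),(sc,x,-y,0,194.4,222.4),(sc,x,y,.086,457.6,215),(sc,x,y,0,449.2,246),(sc,-x,y,.086,450,160),
(sd,x,y,.086,218,302),(sd,-x,y,.086,328.4,330.4),(sd,x,y,0,225,341.6),(sd,-x,-y,.086,403,162),(sd,x,-y,.086,331,152)]
bar=[(sc,.055,-6e-3,.104,379.4,190.6),(sc,.055,6e-3,.104,385,190.6),(sc,.055,6e-3,.080,384.5,199),(sd,.055,6e-3,.104,274.3,241.3),(sd,-.055,-6e-3,.104,340.3,250),(sd,-.055,6e-3,.104,338.8,255),(sd,-.055,6e-3,.08,338.3,265.8),(sd,.055,6e-3,.08,274.5,252.5)]
def res(q,which=None):
    r=[]
    for d,a,b,z,u,v in box: r.append(proj(d,b2w(q,[a,b,z]))[0]-(u,v))
    for d,a,b,z,u,v in bar: r.append(proj(d,b2w(q,[a+q[3],b+q[4],z]))[0]-(u,v))
    return np.array(r)
s=least_squares(lambda q:res(q).ravel(),[.6,0,0,0,.12],loss="soft_l1")
print(s.x);print(res(s.x))
for nm,d in (("sc",sc),("sd",sd)):
    for r in box:
        if r[0] is d: print(nm,r[1:4],w2b(s.x,back(d,r[4],r[5],r[3]))[0])
np.save("q.npy",s.x)
print(b2w(s.x,[[.03,.06,.055],[.03,.165,.055],[s.x[3],s.x[4],.092]]))
E
```

```text
[ 0.5308  0.0096 -0.0829  0.0001  0.1134]
[[-0.7794 -0.9451]
 [-0.9182 -0.5355]
 [-0.1993 -0.0345]
 [ 0.3491 -0.9589]
 [-0.1872  0.3792]
 [ 0.2105 -1.1176]
 [-1.1992 -0.0675]
 [ 0.4652  0.4442]
 [-0.6638  1.122 ]
 [ 0.9804 -1.3227]
 [-1.6695 -1.8205]
 [-1.1845 -1.5022]
 [-0.3504 -0.9528]
 [-1.133   0.2791]
 [-0.8882  0.2889]
 [ 0.2365  0.4697]
 [-0.578   0.0371]
 [-0.1372  1.1289]
 [-0.0672  0.7151]]
sc (-0.085, -0.255, 0.086) [-0.0817 -0.2523  0.086 ]
sc (0.085, -0.255, 0.086) [ 0.0863 -0.2528  0.086 ]
sc (0.085, -0.255, 0) [ 0.085  -0.2546  0.    ]
sc (0.085, 0.255, 0.086) [0.0877 0.2541 0.086 ]
sc (0.085, 0.255, 0) [0.0839 0.2554 0.    ]
sc (-0.085, 0.255, 0.086) [-0.081   0.2542  0.086 ]
sd (0.085, 0.255, 0.086) [0.0833 0.2546 0.086 ]
sd (-0.085, 0.255, 0.086) [-0.0842  0.2545  0.086 ]
sd (0.085, 0.255, 0) [0.0851 0.2527 0.    ]
sd (-0.085, -0.255, 0.086) [-0.0842 -0.2484  0.086 ]
sd (0.085, -0.255, 0.086) [ 0.0785 -0.2475  0.086 ]
[[0.5656 0.0669 0.055 ]
 [0.5743 0.1715 0.055 ]
 [0.5402 0.1226 0.092 ]]
```

Request:
carry_out(
  rows=[
    {"offset":[0,0,0],"rot":[0,0,8],"gripper":0},
    {"offset":[0,0,0],"rot":[0,0,8],"gripper":0},
    {"offset":[0,0,0],"rot":[0,0,7.6],"gripper":0},
    {"offset":[0,0,0],"rot":[0,0,0],"gripper":0},
  ],
  grip_force=20,
)

```text
time: 0.65
position: [0.2099, -0.615, 0.2301]
tool_rot: [-3.138, 0.128, 0.001]
ft_force: [-0.2, 0.8, -0.3]
grip_width: 0.631
```

```bash
cat >> h.py <<'E'
from scipy.spatial.transform import Rotation as Ro
def rep():
    from bench import ctrl
    s=ctrl.get_state(); q=np.load("q.npy"); R=Ro.from_rotvec(s["tool_rot"]).as_matrix()
    print("t",s["time"],"pos",s["position"],"box",w2b(q,s["position"])[0],"F",s["ft_force"],"w",s["grip_width"])
    print("yaw rel box deg",np.degrees(np.arctan2(R[1,0],R[0,0])-q[2]),"zax",R[:,2],"j",np.array(s["joint_positions"]))
    return s,R,q
def go(tb):
    s,R,q=rep(); print("tool offset to",tb,":",R.T@(b2w(q,tb)[0]-s["position"]))
E
python3 - <<'E'
from h import *
q=np.load("q.npy")
sc=np.load("scene0.npz");sd=np.load("side0.npz")
for u,v in ((325.5,155),(318,200),(440,163),(444.5,211)): print(w2b(q,back(sc,u,v,.08)))
go([-.05,-.3,.23]); go([0,.16,.23])
E
```

```text
[[-0.0717 -0.0053  0.08  ]]
[[ 0.0736 -0.0037  0.08  ]]
[[-0.0759  0.2344  0.08  ]]
[[0.0731 0.2328 0.08  ]]
t 0.65 pos [ 0.2099 -0.615   0.2301] box [-0.2681 -0.649   0.2301] F [-0.1764  0.7587 -0.2877] w 0.631322594752966
yaw rel box deg 0.07599581478829064 zax [-0.0004  0.0006 -1.    ] j [ 1.214   0.3197 -0.0166  1.4527  0.0055  1.37   -0.4552]
tool offset to [-0.05, -0.3, 0.23] : [ 0.2186 -0.3487  0.0002]
t 0.65 pos [ 0.2099 -0.615   0.2301] box [-0.2681 -0.649   0.2301] F [-0.1764  0.7587 -0.2877] w 0.631322594752966
yaw rel box deg 0.07599581478829064 zax [-0.0004  0.0006 -1.    ] j [ 1.214   0.3197 -0.0166  1.4527  0.0055  1.37   -0.4552]
tool offset to [0, 0.16, 0.23] : [ 0.2692 -0.8086  0.0005]
```

Request:
carry_out(
  rows=[
    {"offset":[0.0312,-0.0498,0],"rot":[0,0,0],"gripper":0},
    {"offset":[0.0312,-0.0498,0],"rot":[0,0,0],"gripper":0},
    {"offset":[0.0312,-0.0498,0],"rot":[0,0,0],"gripper":0},
    {"offset":[0.0312,-0.0498,0],"rot":[0,0,0],"gripper":0},
    {"offset":[0.0312,-0.0498,0],"rot":[0,0,0],"gripper":0},
    {"offset":[0.0312,-0.0498,0],"rot":[0,0,0],"gripper":0},
    {"offset":[0.0312,-0.0498,0],"rot":[0,0,0],"gripper":0},
    {"offset":[0.0056,-0.051,0],"rot":[0,0,0],"gripper":0},
    {"offset":[0.0056,-0.051,0],"rot":[0,0,0],"gripper":0},
    {"offset":[0.0056,-0.051,0],"rot":[0,0,0],"gripper":0},
  ],
)

```text
time: 1.9
position: [0.486, -0.1332, 0.2306]
tool_rot: [3.139, -0.126, 0.0]
ft_force: [1.2, -0.0, 0.2]
grip_width: 0.008
```

Request:
carry_out(
  rows=[
    {"offset":[0.0056,-0.051,0],"rot":[0,0,0],"gripper":0},
    {"offset":[0.0056,-0.051,0],"rot":[0,0,0],"gripper":0},
    {"offset":[0.0056,-0.051,0],"rot":[0,0,0],"gripper":0},
    {"offset":[0.0056,-0.051,0],"rot":[0,0,0],"gripper":0},
    {"offset":[0.0056,-0.051,0],"rot":[0,0,0],"gripper":0},
    {"offset":[0.0056,-0.051,0],"rot":[0,0,0],"gripper":0},
    {"offset":[0,0,0],"rot":[0,0,0],"gripper":0},
  ],
)

```text
time: 2.78
position: [0.5438, 0.1729, 0.2305]
tool_rot: [-3.136, 0.113, 0.001]
ft_force: [0.4, -0.3, 0.3]
grip_width: 0.006
```

```bash
python3 - <<'E'
from h import *
go([0,.16,.096])
from bench import cams
for n in ("wrist","side"):
    d=cams.get_image(n);cv2.imwrite(f"pics/{n}1.png",d["img"][:,:,::-1]);np.savez(f"{n}1.npz",**d)
E
```

```text
t 2.775 pos [0.5438 0.1729 0.2305] box [-0.0006  0.1639  0.2305] F [ 0.3581 -0.349   0.3093] w 0.005646788185260849
yaw rel box deg 0.6140740815518155 zax [-0.0006  0.0032 -1.    ] j [ 0.2652  0.2132 -0.706   1.6338  0.1381  1.3457 -2.1035]
tool offset to [0, 0.16, 0.096] : [0.0007 0.0043 0.1345]
```

View pics/wrist1.png

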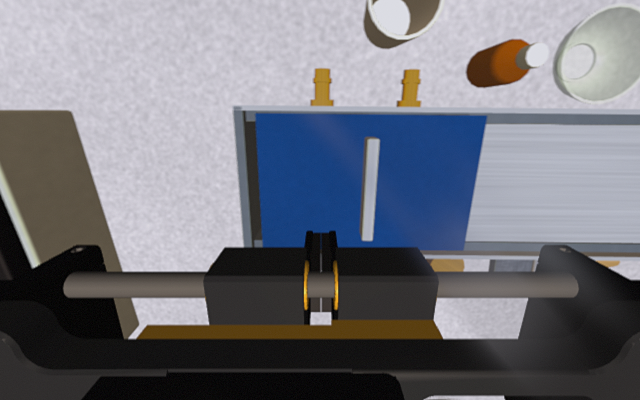

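View pics/side1.png

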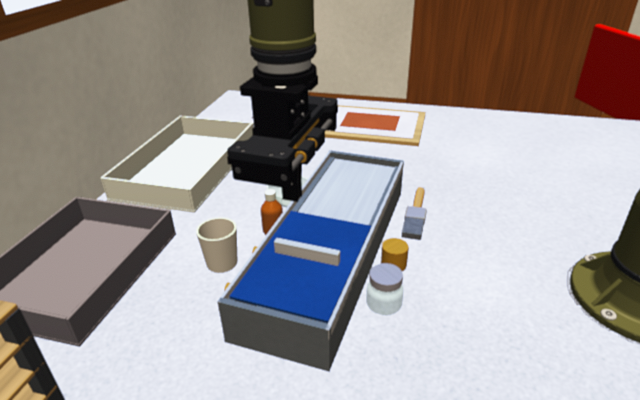

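```bash
python3 - <<'E'
from h import *
q=np.load("q.npy")
d=np.load("side1.npz");print(proj(d,[[.5438,.1729,.2305],[.5438,.1729,.2225]]))
d=np.load("wrist1.npz");print(proj(d,[[.5438,.1729,.2225]]),[ (w2b(q,back(d,u,v,.104))) for u,v in ((372,138),(366,240))])
E
```

```text
[[290.8181 194.2807]
 [291.1096 199.2257]]
[[317.624  246.8406]] [array([[0.0571, 0.1128, 0.104 ]]), array([[-0.0518,  0.1122,  0.104 ]])]
```

Request:
carry_out(
  rows=[
    {"offset":[0.001,0.001,0.045],"rot":[0,0,0.6],"gripper":0},
    {"offset":[0,0,0.045],"rot":[0,0,0],"gripper":0},
    {"offset":[0,0,0.03],"rot":[0,0,0],"gripper":0},
    {"offset":[0,0,0.013],"rot":[0,0,0],"gripper":0},
    {"offset":[0,0,0],"rot":[0,0,0],"gripper":0},
    {"offset":[0,0,0],"rot":[0,0,0],"gripper":0},
  ],
)

```text
time: 3.62
position: [0.5468, 0.1661, 0.099]
tool_rot: [-3.138, 0.148, -0.004]
ft_force: [0.4, -0.5, 0.6]
grip_width: 0.006
```

```bash
python3 - <<'E'
from h import *
go([0.002,.133,.096])
from bench import cams
for n in ("side",):
    d=cams.get_image(n);cv2.imwrite(f"pics/{n}2.png",cv2.resize(d["img"][150:350,200:450,::-1],None,fx=3,fy=3))
E
```

```text
t 3.625 pos [0.5468 0.1661 0.099 ] box [0.003  0.1573 0.099 ] F [ 0.4425 -0.4576  0.5962] w 0.005531391530026774
yaw rel box deg -0.6369465424284124 zax [ 0.0025  0.0002 -1.    ] j [ 0.2355  0.3279 -0.6746  1.7876  0.2283  1.1026 -2.1814]
tool offset to [0.002, 0.133, 0.096] : [-0.0008  0.0244  0.003 ]
```

View pics/side2.png

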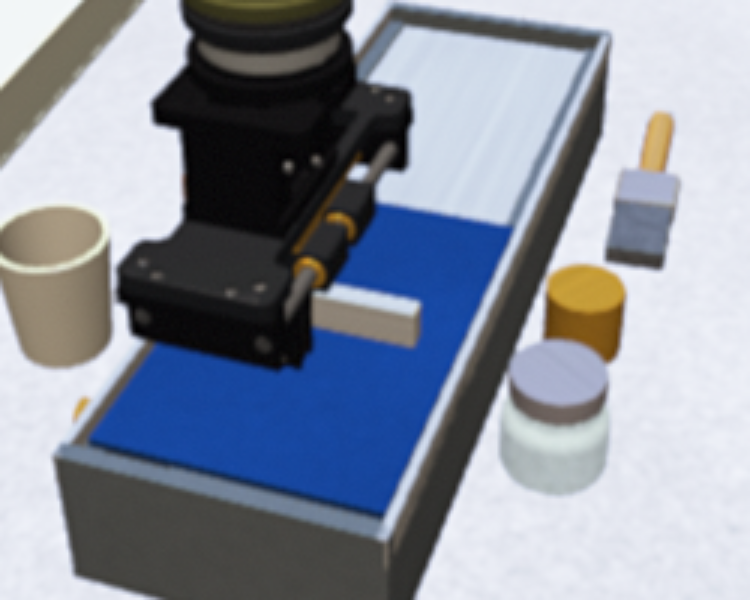

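Request:
carry_out(
  rows=[
    {"offset":[0,0.01,0.002],"rot":[0,0,-0.6],"gripper":0},
    {"offset":[0,0.008,0],"rot":[0,0,0],"gripper":0},
    {"offset":[0,0.006,0],"rot":[0,0,0],"gripper":0},
    {"offset":[0,0.008,0],"rot":[0,0,0],"gripper":0},
    {"offset":[0,0.01,0],"rot":[0,0,0],"gripper":0},
    {"offset":[0,0.01,0],"rot":[0,0,0],"gripper":0},
    {"offset":[0,0,0],"rot":[0,0,0],"gripper":0},
  ],
)

```text
time: 4.55
position: [0.5413, 0.1127, 0.0955]
tool_rot: [3.137, -0.133, -0.0]
ft_force: [0.7, -0.4, 0.6]
grip_width: 0.005
```

```bash
python3 - <<'E'
from h import *
go([0.002,-.104,.096])
from bench import cams
for n in ("scene",):
    d=cams.get_image(n);cv2.imwrite(f"pics/{n}3.png",cv2.resize(d["img"][100:300,180:480,::-1],None,fx=2.5,fy=2.5))
E
```

```text
t 4.55 pos [0.5413 0.1127 0.0955] box [0.002  0.1037 0.0955] F [ 0.7005 -0.4364  0.6222] w 0.004840954574259834
yaw rel box deg -0.11046447026424623 zax [-0.0002 -0.0014 -1.    ] j [ 0.3238  0.2902 -0.6601  1.8336  0.2011  1.0854 -2.0663]
tool offset to [0.002, -0.104, 0.096] : [ 0.0004  0.2077 -0.0002]
```

View pics/scene3.png

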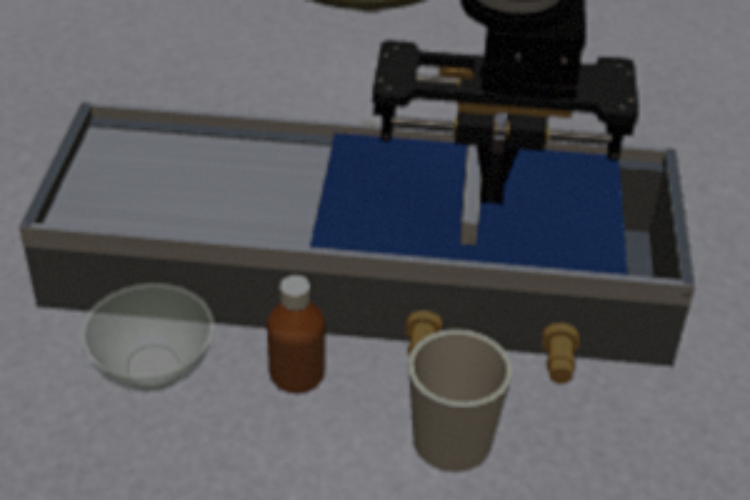

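Request:
carry_out(
  rows=[
    {"offset":[0,0.012,0],"rot":[0,0,0],"gripper":0},
    {"offset":[0,0.018,0],"rot":[0,0,0],"gripper":0},
    {"offset":[0,0.02,0],"rot":[0,0,0],"gripper":0},
    {"offset":[0,0.02,0],"rot":[0,0,0],"gripper":0},
    {"offset":[0,0.02,0],"rot":[0,0,0],"gripper":0},
    {"offset":[0,0.02,0],"rot":[0,0,0],"gripper":0},
    {"offset":[0,0.02,0],"rot":[0,0,0],"gripper":0},
    {"offset":[0,0.018,0],"rot":[0,0,0],"gripper":0},
    {"offset":[0,0.012,0],"rot":[0,0,0],"gripper":0},
    {"offset":[0,0.006,0],"rot":[0,0,0],"gripper":0},
  ],
)

```text
time: 5.85
position: [0.5274, -0.0516, 0.0956]
tool_rot: [-3.139, 0.131, -0.0]
ft_force: [-0.3, 2.4, 1.3]
grip_width: 0.008
```

```bash
python3 - <<'E'
from h import *
go([0.002,-.104,.096])
from bench import cams
for n in ("side","scene"):
    d=cams.get_image(n);np.savez(f"{n}4.npz",**d);i=d["img"][100:300,180:480,::-1] if n=="scene" else d["img"][130:350,200:450,::-1]
    cv2.imwrite(f"pics/{n}4.png",cv2.resize(i,None,fx=2.5,fy=2.5))
E
```

```text
t 5.85 pos [ 0.5274 -0.0516  0.0956] box [ 0.0017 -0.0612  0.0956] F [-0.2501  2.4278  1.2903] w 0.007611979436121402
yaw rel box deg -0.04431021926439937 zax [ 0.      0.0002 -1.    ] j [ 0.5694  0.2242 -0.5768  1.8905  0.1388  1.0662 -1.7178]
tool offset to [0.002, -0.104, 0.096] : [ 0.0003  0.0428 -0.0004]
```

View pics/scene4.png

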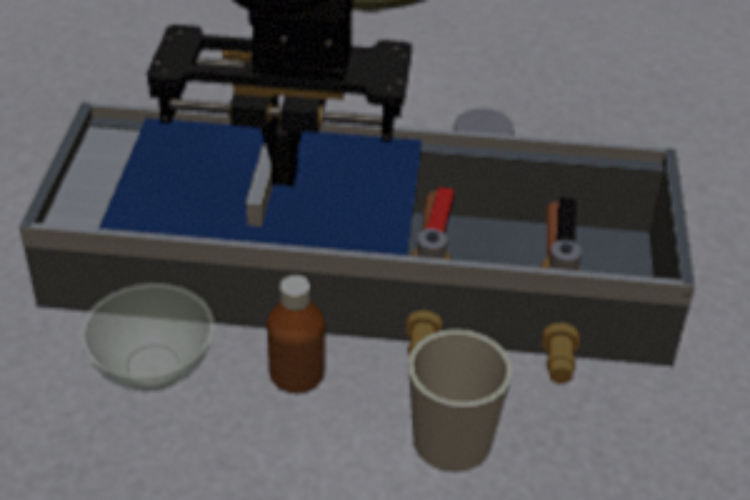

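View pics/side4.png

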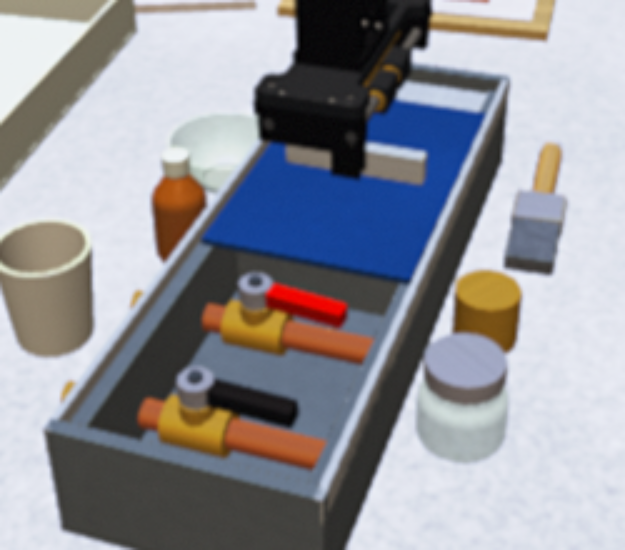

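Request:
carry_out(
  rows=[
    {"offset":[0,0.01,0],"rot":[0,0,0],"gripper":0},
    {"offset":[0,0.01,0],"rot":[0,0,0],"gripper":0},
    {"offset":[0,0.008,0],"rot":[0,0,0],"gripper":0},
    {"offset":[0,0.006,0],"rot":[0,0,0],"gripper":0},
    {"offset":[0,0.005,0],"rot":[0,0,0],"gripper":0},
    {"offset":[0,0.003,0],"rot":[0,0,0],"gripper":0},
    {"offset":[0,0.003,0],"rot":[0,0,0],"gripper":0},
  ],
)

```text
time: 6.82
position: [0.5237, -0.0959, 0.0955]
tool_rot: [3.139, -0.13, -0.0]
ft_force: [0.2, 1.6, -0.2]
grip_width: 0.003
```

```bash
python3 - <<'E'
from h import *
go([0.002,-.104,.096])
from bench import cams
for n in ("side","scene"):
    d=cams.get_image(n);np.savez(f"{n}5.npz",**d);i=d["img"][100:300,180:480,::-1] if n=="scene" else d["img"][130:330,200:450,::-1]
    cv2.imwrite(f"pics/{n}5.png",cv2.resize(i,None,fx=2.5,fy=2.5))
E
```

```text
t 6.825 pos [ 0.5237 -0.0959  0.0955] box [ 0.0017 -0.1057  0.0955] F [ 0.2279  1.5987 -0.218 ] w 0.0028601951018460657
yaw rel box deg 0.005501424901752233 zax [-0.0002  0.     -1.    ] j [ 0.6264  0.2257 -0.5483  1.8856  0.1336  1.0664 -1.629 ]
tool offset to [0.002, -0.104, 0.096] : [ 0.0003 -0.0017 -0.0005]
```

View pics/scene5.png

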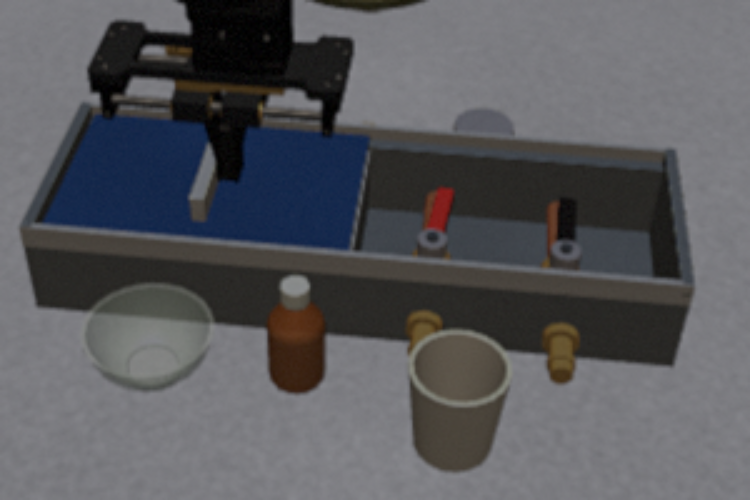

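Request:
carry_out(
  rows=[
    {"offset":[0,0.003,0],"rot":[0,0,0],"gripper":0},
    {"offset":[0,0.003,0],"rot":[0,0,0],"gripper":0},
    {"offset":[0,0,0],"rot":[0,0,0],"gripper":0},
  ],
)

```text
time: 7.3
position: [0.5232, -0.1, 0.0955]
tool_rot: [-3.137, 0.129, 0.001]
ft_force: [-1.1, 5.9, 0.8]
grip_width: 0.005
```

Request:
carry_out(
  rows=[
    {"offset":[0,0.002,0],"rot":[0,0,0],"gripper":0},
    {"offset":[0,0,0],"rot":[0,0,0],"gripper":0},
    {"offset":[0,0,0],"rot":[0,0,0],"gripper":0},
  ],
)

```text
time: 7.68
position: [0.5232, -0.1, 0.0955]
tool_rot: [-3.135, 0.126, 0.001]
ft_force: [-0.3, 8.4, 1.7]
grip_width: 0.007
```

```bash
python3 - <<'E'
from h import *
go([0.002,-.104,.096])
E
```

```text
t 7.675 pos [ 0.5232 -0.1     0.0955] box [ 0.0015 -0.1098  0.0955] F [-0.3103  8.4103  1.6713] w 0.007066203238597505
yaw rel box deg 0.12875895971563484 zax [-0.0004  0.0045 -1.    ] j [ 0.6348  0.2267 -0.546   1.8841  0.1287  1.0672 -1.6137]
tool offset to [0.002, -0.104, 0.096] : [ 0.0005 -0.0058 -0.0004]
```

Request:
carry_out(
  rows=[
    {"offset":[0,-0.008,0],"rot":[0,0,0],"gripper":0},
    {"offset":[0,-0.012,0],"rot":[0,0,0],"gripper":0},
    {"offset":[0,0,-0.04],"rot":[0,0,0],"gripper":0},
    {"offset":[0,0,-0.05],"rot":[0,0,0],"gripper":0},
    {"offset":[-0.007,-0.04,0],"rot":[0,0,0],"gripper":0},
    {"offset":[-0.007,-0.04,0],"rot":[0,0,0],"gripper":0},
    {"offset":[-0.007,-0.04,0],"rot":[0,0,0],"gripper":0},
    {"offset":[0,0,0],"rot":[0,0,0],"gripper":0},
  ],
)

```text
time: 8.68
position: [0.5134, 0.0414, 0.186]
tool_rot: [-3.139, 0.12, -0.001]
ft_force: [-0.8, -0.9, -0.1]
grip_width: 0.004
```

```bash
python3 - <<'E'
from h import *
go([-.02,.034,.06])
from bench import cams
for n in ("wrist","scene","side"):
    d=cams.get_image(n);np.savez(f"{n}6.npz",**d);
    cv2.imwrite(f"pics/{n}6.png",d["img"][:,:,::-1])
E
```

```text
t 8.675 pos [0.5134 0.0414 0.186 ] box [-0.02    0.0303  0.186 ] F [-0.8411 -0.8798 -0.0648] w 0.004498230585666187
yaw rel box deg 0.36295859202057107 zax [ 0.0009  0.0002 -1.    ] j [ 0.5019  0.1027 -0.6668  1.8233  0.067   1.2373 -1.8317]
tool offset to [-0.02, 0.034, 0.06] : [-0.0001 -0.0036  0.126 ]
```

View pics/wrist6.png

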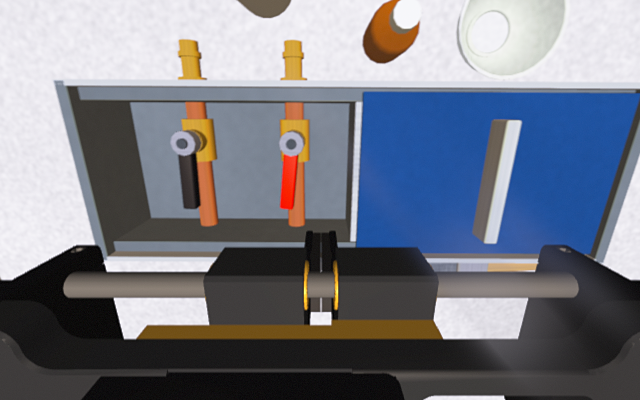

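View pics/side6.png

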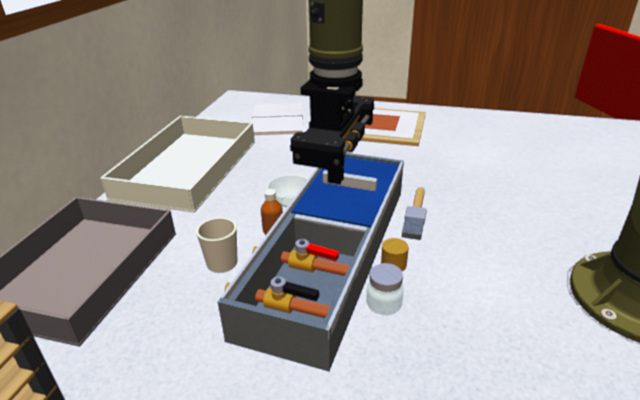

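The wrist view shows the red handle on the inner valve: hub at (291,143), end at about (287,208). The black handle is farther left, with its hub at (182,143) and end at (191,208). The cover is parked at the right.

```bash
python3 - <<'E'
from h import *
q=np.load("q.npy")
d=np.load("wrist6.npz")
for n,u,v,z in (("red end -y edge",294.5,208,.062),("red end +y edge",281,207,.062),("red near hub",290,155,.062),("hub",291,143,.068),("blk end l",184,207,.062),("blk end r",198,207,.062),("blk hub",182,143,.068),("cover edge",362,93,.08),("cover edge",360,248,.08),("bar",512,120,.104),("bar",489,242,.104),("wall",70,81,.086)): print(n,w2b(q,back(d,u,v,z))[0])
E
```

```text
red end -y edge [-0.0341  0.0553  0.062 ]
red end +y edge [-0.0331  0.0693  0.062 ]
red near hub [0.021  0.0586 0.062 ]
hub [0.0333 0.0567 0.068 ]
blk end l [-0.0337  0.17    0.062 ]
blk end r [-0.0336  0.1555  0.062 ]
blk hub [0.0325 0.1602 0.068 ]
cover edge [ 0.0776 -0.0068  0.08  ]
cover edge [-0.0705 -0.0122  0.08  ]
bar [ 0.0566 -0.1254  0.104 ]
bar [-0.0514 -0.1266  0.104 ]
wall [0.0849 0.2378 0.086 ]
```

Request:
carry_out(
  rows=[
    {"offset":[0.005,-0.001,0.04],"rot":[0,0,0.3],"gripper":0},
    {"offset":[0,0,0.04],"rot":[0,0,0],"gripper":0},
    {"offset":[0,0,0.03],"rot":[0,0,0],"gripper":0},
    {"offset":[0,0,0.016],"rot":[0,0,0],"gripper":0},
    {"offset":[0,0,0],"rot":[0,0,0],"gripper":0},
    {"offset":[0,0,0],"rot":[0,0,0],"gripper":0},
  ],
)

```text
time: 9.57
position: [0.52, 0.0377, 0.0607]
tool_rot: [3.138, -0.14, 0.003]
ft_force: [-0.6, -0.1, 0.2]
grip_width: 0.004
```

```bash
cat > arc.py <<'E'
from h import *
s,R,q=rep()
cur=w2b(q,s["position"])[0]
import sys
for th in np.linspace(0.1,1.62,12):
    h=np.array([-np.cos(th),np.sin(th)]);m=np.array([np.sin(th),np.cos(th)])
    p=np.array([.03,.06])+.045*h-(.007+.0095*abs(m[0])+.009*abs(m[1]))*m
    t=np.r_[p,.059]
    off=R.T@(b2w(q,t)[0]-b2w(q,cur)[0]); print(round(th,2),t,off); cur=t
E
python3 arc.py; python3 - <<'E'
from bench import cams
import cv2
d=cams.get_image("side");cv2.imwrite("pics/side7.png",cv2.resize(d["img"][130:350,200:450,::-1],None,fx=2.5,fy=2.5))
E
```

```text
t 9.575 pos [0.52   0.0377 0.0607] box [-0.0131  0.0272  0.0607] F [-0.5722 -0.0913  0.2233] w 0.0037790732071099078
yaw rel box deg -0.34698584782830766 zax [ 0.0021 -0.0002 -1.    ] j [ 0.4583  0.263  -0.6458  1.94    0.1882  0.9959 -1.9333]
0.1 [-0.0165  0.0477  0.059 ] [-0.0035 -0.0205  0.0017]
0.24 [-0.018   0.0531  0.059 ] [-0.0015 -0.0055 -0.    ]
0.38 [-0.0188  0.059   0.059 ] [-0.0008 -0.0059 -0.    ]
0.51 [-0.0188  0.0652  0.059 ] [-0.     -0.0062 -0.    ]
0.65 [-0.0178  0.0715  0.059 ] [ 0.0009 -0.0063  0.    ]
0.79 [-0.0159  0.0779  0.059 ] [ 0.0019 -0.0064  0.    ]
0.93 [-0.013   0.0841  0.059 ] [ 0.0029 -0.0062  0.    ]
1.07 [-0.0089  0.0899  0.059 ] [ 0.004  -0.0059  0.    ]
1.21 [-0.0039  0.0952  0.059 ] [ 0.005  -0.0053  0.    ]
1.34 [0.0021 0.0997 0.059 ] [ 0.0059 -0.0046  0.    ]
1.48 [0.0088 0.1033 0.059 ] [ 0.0067 -0.0036  0.    ]
1.62 [0.0153 0.1058 0.059 ] [ 0.0065 -0.0025  0.    ]
```

View pics/side7.png

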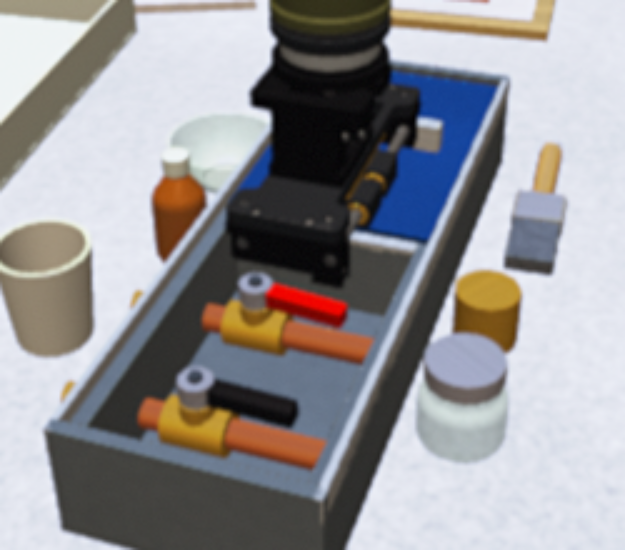

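Request:
carry_out(
  rows=[
    {"offset":[-0.002,-0.01,0.001],"rot":[0,0,0],"gripper":0},
    {"offset":[-0.0015,-0.01,0],"rot":[0,0,0],"gripper":0},
    {"offset":[-0.0015,-0.0055,0],"rot":[0,0,0],"gripper":0},
    {"offset":[-0.001,-0.006,0],"rot":[0,0,0],"gripper":0},
    {"offset":[0,-0.006,0],"rot":[0,0,0],"gripper":0},
    {"offset":[0.001,-0.0065,0],"rot":[0,0,0],"gripper":0},
    {"offset":[0,0,0],"rot":[0,0,0],"gripper":0},
  ],
)

```text
time: 10.5
position: [0.5174, 0.0834, 0.0583]
tool_rot: [-3.138, 0.137, 0.001]
ft_force: [0.2, -1.7, -0.2]
grip_width: 0.004
```

```bash
python3 - <<'E'
from h import *
from bench import cams
go([-.0178,.0715,.059])
a=cams.get_image("scene")["img"][130:260,310:480,::-1];b=cams.get_image("side")["img"][180:330,220:400,::-1]
cv2.imwrite("pics/c8.png",np.hstack([cv2.resize(a,(400,306)),cv2.resize(b,(400,306))]))
E
```

```text
t 10.5 pos [0.5174 0.0834 0.0583] box [-0.0195  0.0725  0.0583] F [ 0.1776 -1.7366 -0.235 ] w 0.0036984057630095463
yaw rel box deg -0.24970040846215102 zax [-0.0008  0.0009 -1.    ] j [ 0.3887  0.2792 -0.668   1.9325  0.2033  0.9978 -2.0296]
tool offset to [-0.0178, 0.0715, 0.059] : [ 0.0017  0.001  -0.0007]
```

View pics/c8.png

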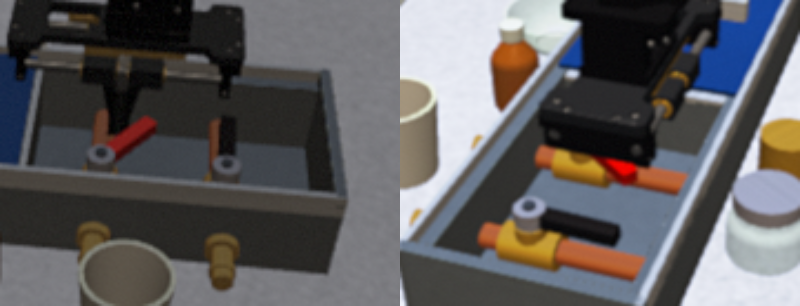

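The red handle has turned about 45° and the black one hasn't moved, so I carry on along the arc.

Request:
carry_out(
  rows=[
    {"offset":[0.003,-0.0055,0],"rot":[0,0,0],"gripper":0},
    {"offset":[0.003,-0.006,0],"rot":[0,0,0],"gripper":0},
    {"offset":[0.0045,-0.006,0],"rot":[0,0,0],"gripper":0},
    {"offset":[0.005,-0.0055,0],"rot":[0,0,0],"gripper":0},
    {"offset":[0.006,-0.0045,0],"rot":[0,0,0],"gripper":0},
    {"offset":[0.0065,-0.0035,0],"rot":[0,0,0],"gripper":0},
    {"offset":[0.003,0,0],"rot":[0,0,0],"gripper":0},
    {"offset":[0,0,0],"rot":[0,0,0],"gripper":0},
  ],
)

```text
time: 11.6
position: [0.5518, 0.1116, 0.0586]
tool_rot: [-3.137, 0.138, -0.001]
ft_force: [-1.9, 1.6, -1.7]
grip_width: 0.004
```

```bash
python3 - <<'E'
from h import *
from bench import cams
go([.0145,.1058,.059])
a=cams.get_image("scene")["img"][130:260,310:480,::-1];b=cams.get_image("side")["img"][180:330,220:400,::-1]
cv2.imwrite("pics/c9.png",np.hstack([cv2.resize(a,(400,306)),cv2.resize(b,(400,306))]))
E
```

```text
t 11.6 pos [0.5518 0.1116 0.0586] box [0.0125 0.1034 0.0586] F [-1.9006  1.5645 -1.6576] w 0.004244084527330688
yaw rel box deg -0.27390756502090213 zax [ 0.0007  0.0017 -1.    ] j [ 0.3198  0.36   -0.6595  1.8408  0.2537  1.025  -2.0999]
tool offset to [0.0145, 0.1058, 0.059] : [ 0.002  -0.0024 -0.0004]
```

View pics/c9.png

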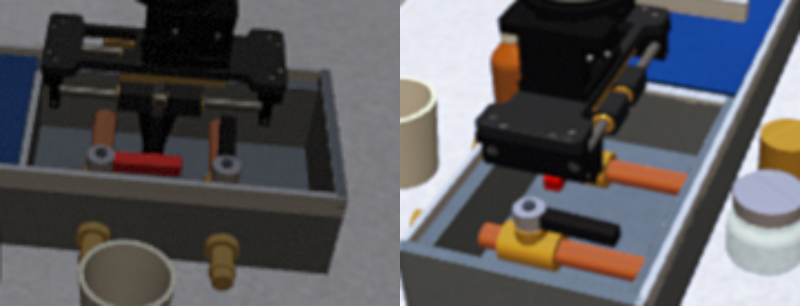

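Request:
carry_out(
  rows=[
    {"offset":[0.002,0,0],"rot":[0,0,0],"gripper":0},
    {"offset":[0.002,0,0],"rot":[0,0,0],"gripper":0},
    {"offset":[0,0,0],"rot":[0,0,0],"gripper":0},
    {"offset":[0,0,0],"rot":[0,0,0],"gripper":0},
  ],
)

```text
time: 12.2
position: [0.5528, 0.1111, 0.0586]
tool_rot: [3.138, -0.137, -0.008]
ft_force: [-8.3, 2.3, 5.9]
grip_width: 0.008
```

Request:
carry_out(
  rows=[
    {"offset":[-0.01,0,0],"rot":[0,0,0],"gripper":0},
    {"offset":[-0.01,0.002,0],"rot":[0,0,0],"gripper":0},
    {"offset":[0,0,-0.03],"rot":[0,0,0],"gripper":0},
    {"offset":[0,0,-0.05],"rot":[0,0,0],"gripper":0},
    {"offset":[0,0,-0.05],"rot":[0,0,0],"gripper":0},
    {"offset":[0,0,-0.02],"rot":[0,0,0],"gripper":0},
    {"offset":[0,0,0],"rot":[0,0,0],"gripper":0},
  ],
)

```text
time: 13.08
position: [0.5364, 0.1096, 0.2104]
tool_rot: [3.138, -0.14, 0.008]
ft_force: [-0.4, 0.2, -0.4]
grip_width: 0.006
```

```bash
python3 - <<'E'
from h import *
from bench import cams
rep()
for n in ("wrist","scene","side"):
    d=cams.get_image(n);np.savez(f"{n}10.npz",**d);cv2.imwrite(f"pics/{n}10.png",d["img"][:,:,::-1])
E
```

```text
t 13.075 pos [0.5364 0.1096 0.2104] box [-0.0027  0.1002  0.2104] F [-0.4265  0.1788 -0.3645] w 0.006499342686369124
yaw rel box deg -0.3535267597486507 zax [ 0.0048 -0.0006 -1.    ] j [ 0.3909  0.1657 -0.706   1.7196  0.1136  1.2928 -1.999 ]
```

View pics/wrist10.png

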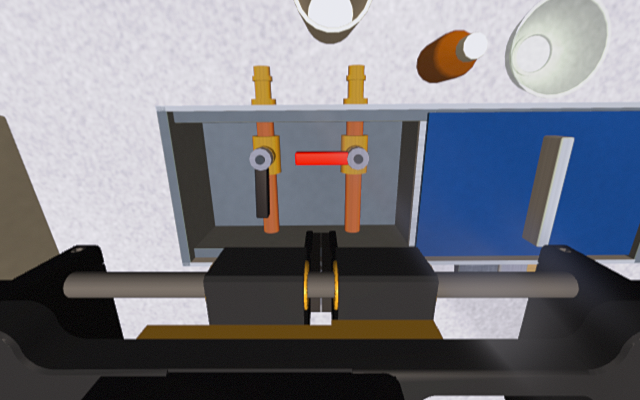

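View pics/side10.png

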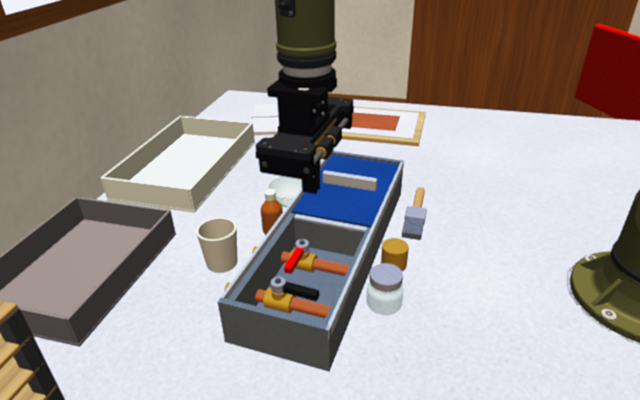

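View pics/scene10.png

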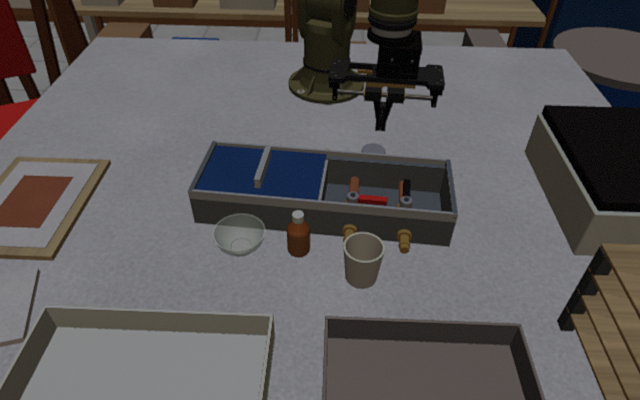

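Red is now square across its pipe: the wrist view has its free end at about (296,158) and its hub at (358,158). The black handle and bystanders look unmoved. One more numeric check of the angle and the cover position.

```bash
python3 - <<'E'
from h import *
q=np.load("q.npy");d=np.load("wrist10.npz")
im=d["img"].astype(int);m=(im[:,:,0]>150)&(im[:,:,1]<60)&(im[:,:,2]<60)
v,u=np.nonzero(m);P=np.array([w2b(q,back(d,a,b,.062))[0][:2] for a,b in zip(u,v)])
w=np.linalg.svd(P-P.mean(0),full_matrices=False)[2][0];w*=np.sign(w[1]);print("theta deg",np.degrees(np.arctan2(w[1],-w[0])),P.min(0),P.max(0))
for a,b in ((571,138),(548,244)): print("bar",w2b(q,back(d,a,b,.104)))
for n in("side","scene"):
    A=np.load(n+"0.npz")["img"].astype(int);B=np.load(n+"10.npz")["img"].astype(int)
    D=(abs(A-B).max(2)>40).astype(np.uint8); k=cv2.connectedComponentsWithStats(D)[2]; print(n,[list(r) for r in k[1:] if r[4]>25])
E
```

```text
theta deg 91.1760402823015 [0.0256 0.0694] [0.0388 0.1254]
bar [[ 0.0556 -0.1293  0.104 ]]
bar [[-0.05   -0.1326  0.104 ]]
side [[np.int32(229), np.int32(0), np.int32(170), np.int32(323), np.int32(25187)], [np.int32(490), np.int32(0), np.int32(64), np.int32(60), np.int32(2055)], [np.int32(622), np.int32(140), np.int32(18), np.int32(80), np.int32(773)]]
scene [[np.int32(0), np.int32(0), np.int32(40), np.int32(38), np.int32(390)], [np.int32(52), np.int32(0), np.int32(19), np.int32(2), np.int32(27)], [np.int32(72), np.int32(0), np.int32(22), np.int32(34), np.int32(267)], [np.int32(298), np.int32(0), np.int32(3), np.int32(16), np.int32(38)], [np.int32(368), np.int32(0), np.int32(50), np.int32(27), np.int32(926)], [np.int32(317), np.int32(21), np.int32(15), np.int32(6), np.int32(46)], [np.int32(349), np.int32(26), np.int32(96), np.int32(105), np.int32(4783)], [np.int32(299), np.int32(28), np.int32(5), np.int32(10), np.int32(40)], [np.int32(333), np.int32(90), np.int32(5), np.int32(10), np.int32(33)], [np.int32(263), np.int32(147), np.int32(7), np.int32(8), np.int32(41)], [np.int32(196), np.int32(149), np.int32(183), np.int32(51), np.int32(4908)], [np.int32(299), np.int32(153), np.int32(26), np.int32(5), np.int32(44)], [np.int32(379), np.int32(156), np.int32(7), np.int32(34), np.int32(181)], [np.int32(387), np.int32(160), np.int32(53), np.int32(7), np.int32(179)], [np.int32(325), np.int32(176), np.int32(116), np.int32(34), np.int32(1749)], [np.int32(440), np.int32(185), np.int32(5), np.int32(25), np.int32(64)]]
```

```bash
python3 -c "
from bench import workorder
print(workorder.close_job())"
```

```text
the job is handed in; nothing more can be done
None
```

The cover is parked at the far end stop and the red valve is fully shut. I handed the job in at about 13 s on the robot's clock; hand-in reports no verdict.

**What I did:** With the gripper closed, I pushed the cover along by its bar until it stopped moving and the push force rose to about 8 N. I then pushed the red handle, on the inner valve, clockwise round an arc until the force rose to about 8 N without further movement. Then I backed off, rose clear and looked again.

**Last checks:**
- **Red handle:** it measures 91° in the wrist picture (about ±2°), so it is square across its pipe.
- **Cover:** two wrist pictures disagree slightly on the bar. The one taken right after the push puts it at y = -0.126 m in the box's frame. The last one puts it at -0.129 to -0.133 m, which is past the stop, so I take that as calibration or picking error. Both are well past the -0.112 m limit. The cover looks flat in all views, but I did not measure its tilt.
- **Black handle:** it looks unmoved in all three views, though I did not re-measure it at the end.
- **Bystanders:** comparing the first and last scene and side pictures showed no change at any visible bystander outside the area around the arm, the cover and the bay.
- **Contact:** the gripper touches nothing, and the force reading is about zero.

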